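Reseat the bean tray on the coffee scale and set the check weight on it

TASK

Put the bean tray back on the coffee scale, pouring lip towards the display: lower it gently, feel its ball feet down into the cone, the groove and the flat seat, and let go only once it sits fully home on all three. Then stand the largest brass check weight in the middle of the tray and leave it there. It is a 2 kg scale, so never load it beyond that, and leave everything else where it is.

Things in the scene. Friction and masses are not known exactly. Their poses are not given: they have to be found in the camera images.
- scale: Fixed coffee scale, black shell 185 x 150 x 28 mm. Origin on the table, under its upright post; x runs along the scale away from its front edge, which carries the display; y to the left, z up. It carries an aluminium pan carrier with three seats (cone, groove, flat). Limit of the scale: 20 N between tray and scale.
- carrier_top (a point): Middle of the carrier's top face (a small screw head), on the post's axis, 44 mm above the table. Axes are those of the scale, not of the carrier. The carrier is a plate 120 (x) x 100 (y) mm that can be turned about the post up to 0.43 rad either way from square with the scale; it is stiff (0.8 N m) and stands at any heading in that range, which is not reported.
- post (a point): Head of the scale's upright post, 30 mm above the table, under the carrier. Post and carrier stay put below about 9 N of load; above that they sink together (preloaded overload spring, then 1.2 N per mm, up to 6 mm), then it is solid.
- tray_center (a point): Centre of the loose steel bean tray (about 0.3 kg), half-way up its walls, 29 mm above the underside of its feet; x along the tray, away from its pouring lip. Outside 140 x 64 mm, walls 3 mm, rim 46 and inner floor 15 mm above the feet's underside; the lip sticks out 20 mm more at -x. Grip it across the long walls (64 mm), in their upper half so that finger tips clear the carrier.
- cone_foot (a point): Centre of the 12 mm dry steel ball foot near the tray's lip (tray x -50, y 0 mm). It belongs in the cone of the carrier: 90 degrees, 12 mm across at the mouth, 6 mm deep, at carrier x -50, y 0 mm. Home, the ball's centre is 46.5 mm above the table; beside the cone, on the carrier's top, 50 mm. It does not always slide home under the tray's weight alone.
- groove_foot (a point): Centre of the 12 mm ball foot at tray x 40, y 24 mm. It belongs in the carrier's V groove: 90 degrees, 12 mm wide, 6 mm deep, 28 mm long, along the carrier's x, centred at carrier x 40, y 24 mm. Home, the ball's centre is 46.5 mm above the table; beside the groove, on the carrier's top, 50 mm.
- flat_foot (a point): Centre of the 12 mm ball foot at tray x 40, y -24 mm. It belongs on the flat seat: a square recess with a flat bottom, 24 x 24 mm and 3.5 mm deep, marked by a dark disc, centred at carrier x 40, y -24 mm. Home, the ball's centre is 46.5 mm above the table; on the carrier's top, 50 mm.
- weight_large_center (a point): Centre (half-way up, 22 mm above its base) of the largest brass knob weight: body 30 mm diameter and 30 mm high, knob above it, 44 mm in all, 0.2 kg. It stands upright on the 10 mm thick dark wooden board, in a row with the two smaller ones 66 mm apart; grip it around the body.
- weight_mid_center (a point): Centre of the middle brass weight, 24 mm diameter, 35 mm high. Leave alone.
- weight_small_center (a point): Centre of the small brass weight, 19 mm diameter, 28 mm high. Leave alone.
- weight_board: Fixed dark wooden board 220 (x) x 56 (y) x 10 mm on which the three weights stand. Origin at the centre of its underside.
- cup: White coffee mug, 84 mm across, 62 mm high, handle to its +y side, standing on the saucer. Origin under its centre. Leave alone.
- saucer: White saucer, 144 mm across, 16 mm high. Origin under its centre. Leave alone.
- cake_plate: White plate, 170 mm across, 18 mm high. Origin under its centre. Leave alone.
- spoon: Steel spoon, 150 mm long, lying flat. Leave alone.
- bean_jar: Amber glass jar, 72 mm across, 110 mm high. Origin under its centre. Leave alone.
- sugar_pot: Terracotta sugar pot, 68 mm across, 85 mm high. Origin under its centre. Leave alone.
Mind the look-alikes: they are no part of the job. What is shaped like the part that bears weight_large_center but red or turquoise is not meant.

How it is judged:
On the way, in this order (a step that is already met when the one before it is completed fails the run):
1. the tray, still held, has all three feet down in their seats (foot centres less than 2 mm above home) (z of each of cone_foot, groove_foot, flat_foot in the frame of post below 0.0185 m and horizontal distance between tray_center and scale below 0.008 m and contact force between the fingers and tray above 0.5 N and contact force between tray and scale above 0.5 N), for 0.2 s.
2. the large weight stands on the tray floor (horizontal distance between weight_large_center and tray_center below 0.02 m and contact force between weight_large and tray above 1 N), for 0.2 s.
At the end, for the whole second after the job is handed in: The tray rests on the scale, lip towards the display, all three ball-foot centres no more than 1.2 mm above their home height, its centre within 5 mm of the post, level within 0.025 rad; the large weight stands upright on the tray floor within 20 mm of the tray's centre; both released and at rest (z of each of cone_foot, groove_foot, flat_foot in the frame of post below 0.0177 m and horizontal distance between tray_center and scale below 0.005 m and x of cone_foot in the frame of scale below -0.03 m and angle between tray_center's own z axis and vertical below 0.025 rad and horizontal distance between weight_large_center and tray_center below 0.02 m and angle between weight_large_center's own z axis and vertical below 0.06 rad and z of weight_large_center in the frame of tray_center below 0.0105 m and linear speed of each of tray, weight_large below 0.01 m/s); the robot touches nothing.
It fails at once if the 2 kg scale was overloaded (more than 20 N between tray and scale) (contact force between tray and scale above 20 N).
It fails at once if the scale was pushed by the arm or the fingers with more than 20 N (contact force between any of the fingers, the arm and scale above 20 N).
It fails at once if something else on the table was moved by more than 20 mm (distance of any of weight_mid_center, weight_small_center, cup, saucer, cake_plate, spoon, bean_jar, sugar_pot from where it was at the start of the episode above 0.02 m).
It also fails if it takes over 72 s, if anything falls off the work surface, if the arm or the gripper's body presses on something with over 40 N, if the wrist force passes 120 N, or if a joint passes its speed limit or range.

ROBOT

A 7-joint arm with a two-finger parallel gripper is mounted at the origin on the work surface. World frame = base frame: x ahead of the robot, y to its left, z up, the work surface at z = 0. Lengths are in m, angles in rad, forces in N, time in s.
With the tool pointing down it reaches from about 0.4 to 0.85 m from the base axis. Payload 4.5 kg.
Tool frame: the origin (TCP) lies between the finger pads; the fingertips stand 19 mm ahead of it and the grasp point (between the pads) is the TCP; z points along the fingers, y is the direction in which the jaws open and shut (so a half turn about z gives the same grasp; the last joint's range is limited). The gripper opens to 88 mm and grips with 3 to 60 N. Pads are 18 mm wide; open, the fingers measure 123 mm over their backs; the gripper's body (75 mm by 187 mm) begins 45 mm behind the grasp point.
Start: joints at [-1.264, 0.689, -0.195, 1.565, 0.157, 0.902, -0.215], TCP at [0.168, 0.602, 0.258] pointing down, gripper open.
Joint ranges: [-3.01, 3.01], [-0.46, 2.08], [-1.47, 1.51], [0.13, 2.56], [-1, 4.14], [0.04, 2.09], [-2.66, 2.66]. Speed limits (rad/s): [2.57, 2.57, 3.14, 3.14, 3.14, 3.14, 3.14].

INTERFACE

Orientations are given as a unit quaternion [x, y, z, w].
In Python, from plant import status, snapshot, finish_job, cut_out, tip_of gives the robot as it stands. The module is installed in compiled form; this text tells all that it offers.
- The arm moves only by the tool carry_out, never from a script. Its arguments are lists of equal length, an entry for each row: "linear": the shift along the world's x, y, z in m, a list of three; "roll": the turn about the world's z in rad. A call has 1 to 8 rows; each row is the pose to reach, as a shift and turn from the pose measured when the call began; what a row does not reach only later rows make up. A row lasts 1/12 s, in which the tool goes at most 41.7 mm and 7.16 degrees, less where a joint would pass 70% of its speed; a pose out of reach is approached as far as the arm can. A call with a gripper value outside its range is refused whole. "gripper" is the opening, from 0 (shut) to 1 (fully open), set as the call begins (left out, the last holds). The fingers move at their own pace and stop on an object; "grip_force" is the grip in N (left out, the last holds). Time passes only in rows, so rows that repeat a pose let the fingers close. It gives the time, the measured TCP pose, the force and the opening at its end, in the units of the state.
- status.get_state(): the state, without advancing time (a new reading comes with each control period).
- snapshot(name): name is "scene" or "top" or "wrist"; returns a dict with "img" (400x640x3 uint8, red, green, blue), "range_z" (400x640 float32, m along the optical axis (not along the pixel's ray), 0 where there is no reading), "fx", "fy", "cx", "cy" (pixels), "world_from_camera" (4x4, takes a point from camera to world coordinates). Camera axes: x right, y down, z forward; pixel columns grow to the right and rows downward; lengths in m; the calibration is good to about 2 mm. A picture is of the moment at which its call begins.
- finish_job(): hands the job in, once; it reports no verdict.
Trained networks look in a picture, given as the dict that the camera call returned (one of the last four; its "shot" number tells which), for a name from the list of things; names that differ only in an ending like _2 or _b are one class to them, and where a whole thing is asked for, a point or a joint stands for the part that bears it (a point fixed in the world has none). Each returns a list of dicts, best first, with "confidence" (0 to 1); they miss things now and then, are a little off and sometimes report something else, mostly with a low value. They report only what shows in the picture. A call takes as long as a camera call. They do not tell look-alikes from the thing itself.
- cut_out(picture, query): "region" (400x640 bool, what is visible of it) and "pixel" ([column, row] in pixels, amid what is visible of it).
- tip_of(picture, query): "pixel" ([column, row] in pixels: a listed point, or the origin of a listed thing).
The state is a dict: "clock": time; "q": joint angles; "qd": joint speeds; "joint_torque": joint torques, N m; "tool_pos": TCP position; "eef_rot": TCP orientation; "contact_force": force on the tool from outside, world axes, zero at the start; "moment": the same for the moment, N m; "opening": opening from 0.0 (shut) to 1.0 (fully open).
Only numpy, scipy, OpenCV 4.12 (cv2) and the standard library are available. Lean on these libraries where they do the work, as an engineer would, in place of code of your own. Each camera call takes 0.05 s, during which the arm holds its last target.

## Working session

There is one attempt and no reset: what is moved stays moved. The work goes in short steps, Python scripts to look and compute and a tool call to move; the robot and the scene stay as the last step left them, time stands still between calls to the robot, and variables do not carry over. Pictures are saved under pics/ and viewed, and the job is handed in when it is done.

Besides the shell and the picture viewer there is one more tool, called after ">>>" by a JSON object that holds its "op" and its "data", one argument or row to a line. carry_out: Moves the arm, as the interface text tells. Its arguments: {"type":"object","properties":{"linear":{"type":"array"},"roll":{"type":"array"},"gripper":{"type":"number"},"grip_force":{"type":"number"}},"required":["linear","roll"]}

```bash
mkdir -p pics; cat > h.py <<'E'
import numpy as np, cv2
from plant import status, snapshot, finish_job, cut_out, tip_of
def save(p,name,crop=None,scale=1):
    im=p["img"][:,:,::-1].copy()
    if crop: a,b,c,d=crop; im=im[b:d,a:c]
    if scale!=1: im=cv2.resize(im,None,fx=scale,fy=scale,interpolation=cv2.INTER_CUBIC)
    cv2.imwrite("pics/"+name+".png",im)
def w(p,px,z=None,depth=None):
    u,v=px; T=p["world_from_camera"]
    r=np.array([(u-p["cx"])/p["fx"],(v-p["cy"])/p["fy"],1.])
    if z is not None:
        d=T[:3,:3]@r; s=(z-T[2,3])/d[2]; return T[:3,3]+s*d
    dd=depth if depth is not None else p["range_z"][int(round(v)),int(round(u))]
    return (T@np.append(r*dd,1))[:3]
def cloud(p):
    T=p["world_from_camera"]; H,W=p["range_z"].shape
    u,v=np.meshgrid(np.arange(W),np.arange(H)); d=p["range_z"]
    P=np.stack([(u-p["cx"])/p["fx"]*d,(v-p["cy"])/p["fy"]*d,d],-1)
    return P@T[:3,:3].T+T[:3,3], d>0
E
python3 - <<'E'
from h import *
for n in ["top","scene"]:
    p=snapshot(n); save(p,n+"0")
    print(n,p["world_from_camera"].round(3).tolist(),p["fx"],p["shot"])
    for q in ["tray_center","carrier_top","cone_foot","groove_foot","weight_large_center","weight_mid_center","scale","weight_board","post"]:
        for d in tip_of(p,q)[:3]:
            print(q,d["pixel"],round(d["confidence"],2),w(p,d["pixel"]).round(3))
print({k:np.round(v,3).tolist() for k,v in status.get_state().items()})
E
```

```text
top [[0.003, -0.999, 0.046, 0.495], [-1.0, -0.004, -0.018, -0.02], [0.019, -0.046, -0.999, 1.515], [0.0, 0.0, 0.0, 1.0]] 493.37945738677735 1
tray_center [264.7, 227.4] 0.88 [0.485 0.113 0.018]
carrier_top [359.8, 191.5] 0.65 [ 0.593 -0.172  0.049]
carrier_top [269.5, 246.3] 0.25 [0.427 0.099 0.013]
cone_foot [268.8, 243.7] 0.56 [0.435 0.101 0.014]
groove_foot [254.9, 217.1] 0.95 [0.516 0.143 0.013]
weight_large_center [221.4, 258.0] 0.62 [0.394 0.239 0.038]
weight_large_center [163.2, 260.2] 0.57 [0.387 0.409 0.043]
weight_large_center [195.3, 250.8] 0.47 [0.416 0.313 0.054]
weight_mid_center [191.3, 207.9] 0.39 [0.542 0.328 0.047]
scale [358.8, 194.0] 0.85 [ 0.585 -0.17   0.041]
scale [363.8, 191.6] 0.55 [ 0.592 -0.184  0.05 ]
weight_board [197.1, 232.2] 0.64 [0.47  0.317 0.016]
post [364.5, 194.7] 0.97 [ 0.583 -0.186  0.053]
scene [[-0.717, 0.58, -0.386, 0.943], [0.697, 0.608, -0.381, 0.333], [0.014, -0.542, -0.84, 0.864], [0.0, 0.0, 0.0, 1.0]] 363.56188511027545 2
tray_center [386.4, 215.3] 0.64 [0.474 0.11  0.015]
carrier_top [283.0, 169.2] 0.58 [ 0.586 -0.182  0.041]
cone_foot 
[... 347 characters left out ...]
ter [444.1, 285.5] 0.49 [0.943 0.333 0.864]
scale [287.7, 177.6] 0.91 [ 0.596 -0.15   0.043]
weight_board [452.4, 276.1] 0.61 [0.486 0.333 0.011]
weight_board [453.3, 272.2] 0.24 [0.483 0.329 0.023]
post [284.1, 173.6] 0.9 [ 0.593 -0.169  0.041]
post [453.6, 269.9] 0.68 [0.48  0.326 0.029]
post [287.6, 178.1] 0.66 [ 0.597 -0.15   0.043]
{'clock': 1.0, 'q': [-1.264, 0.689, -0.195, 1.565, 0.157, 0.903, -0.215], 'qd': [0.0, -0.001, -0.0, 0.001, -0.0, 0.0, -0.0], 'joint_torque': [-0.0, -52.751, -1.268, -15.375, -0.052, -0.001, 0.0], 'tool_pos': [0.168, 0.602, 0.258], 'eef_rot': [0.136, 0.991, 0.0, -0.0], 'contact_force': [-0.191, -0.391, 0.531], 'moment': [0.003, -0.007, 0.03], 'opening': 0.999}
```

View pictures.

View pics/top0.png

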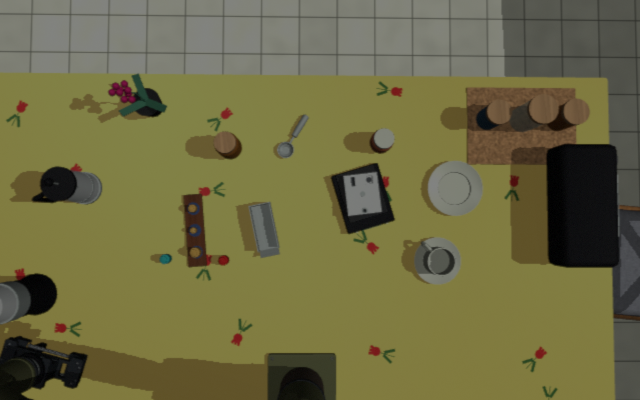

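View pics/scene0.png

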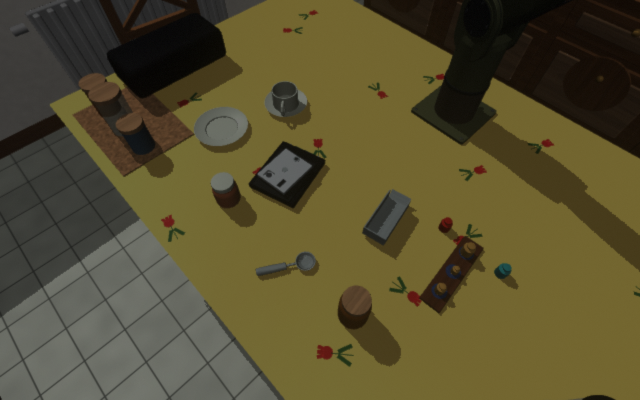

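```bash
python3 - <<'E'
from h import *
p=snapshot("top"); np.savez("top.npz",**{k:v for k,v in p.items()})
a=cv2.resize(p["img"][155:240,325:405,::-1],None,fx=7,fy=7,interpolation=cv2.INTER_CUBIC)
b=cv2.resize(p["img"][185:275,155:285,::-1],None,fx=6,fy=6,interpolation=cv2.INTER_CUBIC)
cv2.imwrite("pics/scaleA.png",cv2.convertScaleAbs(a,alpha=1.6)); cv2.imwrite("pics/trayA.png",cv2.convertScaleAbs(b,alpha=1.6))
E
```

```text
(no output)
```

View pics/scaleA.png

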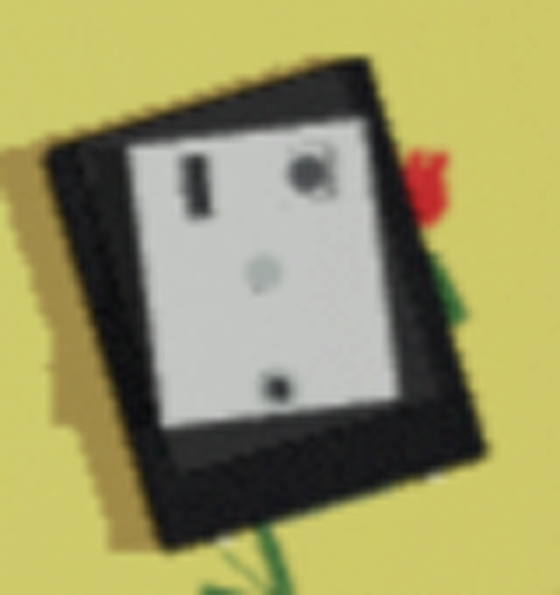

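View pics/trayA.png

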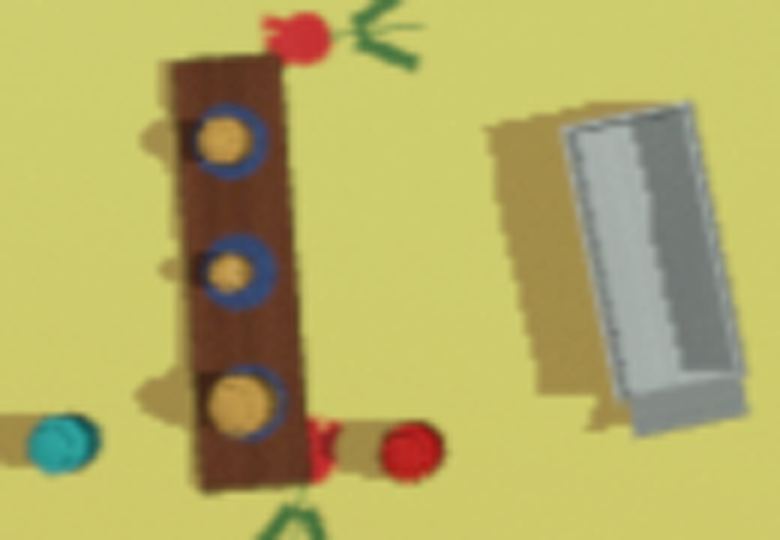

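>>> {"op": "carry_out", "data": {
  "linear": [
    [0.021, -0.034, 0],
    [0.042, -0.068, 0],
    [0.064, -0.102, 0],
    [0.085, -0.136, 0],
    [0.106, -0.17, 0],
    [0.127, -0.204, 0],
    [0.148, -0.238, 0],
    [0.17, -0.272, 0]
  ],
  "roll": [0.04, 0.08, 0.12, 0.16, 0.2, 0.24, 0.28, 0.32]
}}

```text
clock: 1.72
tool_pos: [0.339, 0.3283, 0.258]
eef_rot: [-0.025, 1.0, 0.0, 0.0]
contact_force: [0.4, 0.7, 0.5]
opening: 1.0
```

>>> {"op": "carry_out", "data": {
  "linear": [
    [0.021, -0.034, 0],
    [0.042, -0.068, 0],
    [0.064, -0.102, 0],
    [0.085, -0.136, 0],
    [0.106, -0.17, 0],
    [0.125, -0.2, 0]
  ],
  "roll": [0.04, 0.08, 0.12, 0.15, 0.15, 0.15]
}}

```text
clock: 2.22
tool_pos: [0.4652, 0.1256, 0.2581]
eef_rot: [-0.099, 0.995, -0.0, 0.0]
contact_force: [1.2, 0.8, 0.3]
opening: 1.002
```

```bash
python3 - <<'E'
from h import *
s=status.get_state(); print(s["clock"],np.round(s["tool_pos"],4),np.round(s["eef_rot"],4),np.round(s["contact_force"],2))
p=snapshot("wrist"); np.savez("w1.npz",**p); save(p,"wrist1"); print(p["world_from_camera"].round(4).tolist(),p["fx"],p["cx"],p["cy"])
for q in ["tray_center","cone_foot","groove_foot"]:
    for d in tip_of(p,q)[:2]: print(q,d["pixel"],d["confidence"],w(p,d["pixel"]).round(4))
E
```

```text
2.2167 [0.4652 0.1256 0.2581] [-9.900e-02  9.951e-01 -0.000e+00  5.000e-04] [1.17 0.83 0.33]
[[-0.1967, 0.9307, 0.3085, 0.3848], [0.9805, 0.1865, 0.0625, 0.1095], [0.0006, 0.3148, -0.9492, 0.3844], [0.0, 0.0, 0.0, 1.0]] 311.44266458286745 321.95961664104703 203.88467959851803
tray_center [309.5, 189.2] 0.9 [0.4893 0.1151 0.0147]
cone_foot [311.3, 144.1] 0.94 [0.4347 0.107  0.0156]
groove_foot [328.4, 210.6] 0.82 [0.5123 0.1436 0.0142]
```

View pics/wrist1.png

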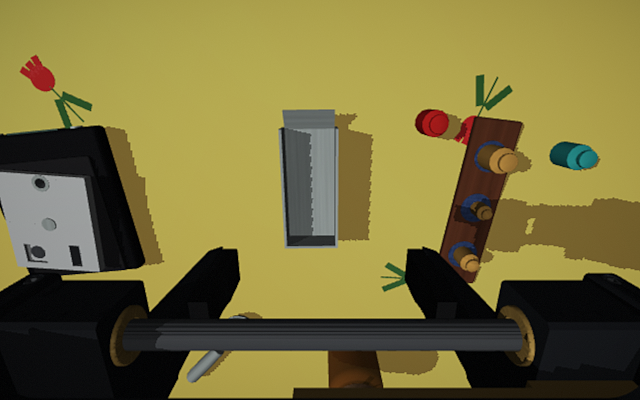

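```bash
python3 - <<'E'
from h import *
p=dict(np.load("w1.npz")); P,ok=cloud(p)
def rect(m):
    r=cv2.minAreaRect(P[m][:,:2].astype(np.float32)); return m.sum(),np.round(r[0],4),np.round(r[1],4),round(r[2],2)
near=ok&(abs(P[...,0]-.48)<.13)&(abs(P[...,1]-.12)<.09)
z=P[...,2][near]; print(np.histogram(z,bins=np.arange(-.01,.07,.005)))
print("rim",rect(near&(P[...,2]>.040)&(P[...,2]<.052)))
c=np.load("top.npz"); 
for d in [dict(c),p]:
    Q,o=cloud(d)
    m=o&(abs(Q[...,0]-.59)<.12)&(abs(Q[...,1]+.18)<.1)&(Q[...,2]>.036)&(Q[...,2]<.056)
    x=Q[m]; print(m.sum(),np.median(x[:,2]))
    r=cv2.minAreaRect(x[:,:2].astype(np.float32)); print("carrier",r)
    m=o&(abs(Q[...,0]-.42)<.05)&(abs(Q[...,1]-.315)<.04)&(Q[...,2]>.025)
    if m.sum(): print("weight",m.sum(),Q[m].mean(0),Q[m].min(0),Q[m].max(0))
    print("table",np.median(Q[...,2][o&(abs(Q[...,0]-.48)<.13)&(abs(Q[...,1]-.0)<.05)]))
E
```

```text
(array([    0, 12988,  7996,     0,  4701,   835,   471,   520,   170,
         156,   552,   367,     0,     0,     0]), array([-0.01 , -0.005,  0.   ,  0.005,  0.01 ,  0.015,  0.02 ,  0.025,
        0.03 ,  0.035,  0.04 ,  0.045,  0.05 ,  0.055,  0.06 ,  0.065]))
rim (np.int64(919), array([0.484 , 0.1146]), array([0.1407, 0.0641]), 11.94)
1351 0.04533569358900613
carrier ((0.5909843444824219, -0.17724278569221497), (0.14057092368602753, 0.11230814456939697), 14.469380378723145)
weight 92 [0.4132064  0.31761846 0.04527625] [0.39638032 0.30510379 0.02540194] [0.46746845 0.33504434 0.05922135]
table 0.002090557342277144
8469 0.042816151091014054
carrier ((0.5833350419998169, -0.17915019392967224), (0.12127716094255447, 0.10292980074882507), 6.9261908531188965)
weight 830 [0.41285227 0.31491958 0.0414969 ] [0.39257893 0.30299595 0.0250115 ] [0.46995455 0.3361434  0.05514361]
table -0.00013714029933714622
```

>>> {"op": "carry_out", "data": {
  "linear": [
    [0.01, -0.006, -0.03],
    [0.019, -0.011, -0.065],
    [0.019, -0.011, -0.1],
    [0.019, -0.011, -0.135],
    [0.019, -0.011, -0.135],
    [0.019, -0.011, -0.135]
  ],
  "roll": [0.01, 0.01, 0.01, 0.01, 0.01, 0.01],
  "gripper": 1.0
}}

```text
clock: 2.92
tool_pos: [0.4819, 0.1181, 0.1223]
eef_rot: [-0.105, 0.994, 0.0, -0.002]
contact_force: [0.2, 0.4, -0.2]
opening: 0.998
```

```bash
python3 - <<'E'
from h import *
s=status.get_state(); print(s["clock"],np.round(s["tool_pos"],4),np.round(s["eef_rot"],4),np.round(s["contact_force"],2))
p=snapshot("wrist"); np.savez("w2.npz",**p); save(p,"wrist2"); P,ok=cloud(p)
m=ok&(abs(P[...,0]-.48)<.13)&(abs(P[...,1]-.12)<.06)&(P[...,2]>.040)&(P[...,2]<.052)
print(cv2.minAreaRect(P[m][:,:2].astype(np.float32)))
E
```

```text
2.9167 [0.4819 0.1181 0.1223] [-1.049e-01  9.945e-01  3.000e-04 -1.500e-03] [ 0.16  0.38 -0.16]
((0.48413482308387756, 0.11472225934267044), (0.14056041836738586, 0.06428547948598862), 11.98013687133789)
```

View pics/wrist2.png

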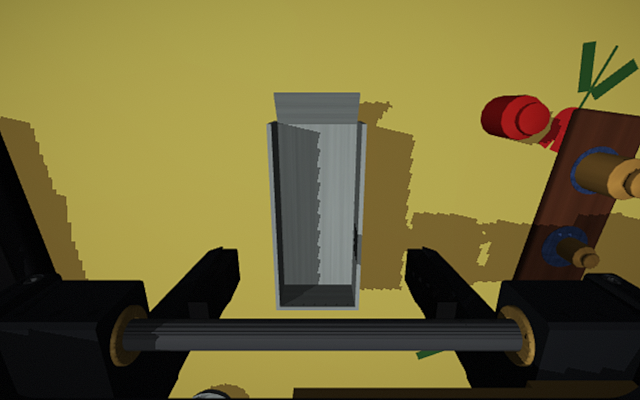

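>>> {"op": "carry_out", "data": {
  "linear": [
    [0.002, -0.003, -0.02],
    [0.002, -0.003, -0.04],
    [0.002, -0.003, -0.06],
    [0.002, -0.003, -0.078],
    [0.002, -0.003, -0.078],
    [0.002, -0.003, -0.078]
  ],
  "roll": [0, 0, 0, 0, 0, 0]
}}

```text
clock: 3.47
tool_pos: [0.486, 0.1162, 0.0475]
eef_rot: [-0.105, 0.994, 0.001, 0.001]
contact_force: [-0.7, 0.7, 0.5]
opening: 1.003
```

>>> {"op": "carry_out", "data": {
  "linear": [
    [-0.001, -0.001, -0.003],
    [-0.001, -0.001, -0.003],
    [-0.001, -0.001, -0.003],
    [-0.001, -0.001, -0.003],
    [-0.001, -0.001, -0.003],
    [-0.001, -0.001, -0.003],
    [-0.001, -0.001, -0.003],
    [-0.001, -0.001, -0.003]
  ],
  "roll": [0, 0, 0, 0, 0, 0, 0, 0],
  "gripper": 0.6,
  "grip_force": 25
}}

```text
clock: 4.13
tool_pos: [0.4855, 0.1153, 0.0453]
eef_rot: [-0.105, 0.994, 0.001, 0.002]
contact_force: [-0.5, 0.4, 7.1]
opening: 0.725
```

>>> {"op": "carry_out", "data": {
  "linear": [
    [0, 0, 0.01],
    [0, 0, 0.03],
    [0, 0, 0.06],
    [0, 0, 0.09],
    [0, 0, 0.12],
    [0, 0, 0.15],
    [0, 0, 0.15],
    [0, 0, 0.15]
  ],
  "roll": [0, 0, 0, 0, 0, 0, 0, 0]
}}

```text
clock: 4.8
tool_pos: [0.486, 0.1151, 0.1962]
eef_rot: [-0.104, 0.995, 0.001, 0.003]
contact_force: [-0.0, 0.3, -3.5]
opening: 0.722
```

```bash
python3 - <<'E'
from h import *
s=status.get_state(); print(s["clock"],np.round(s["tool_pos"],4),np.round(s["eef_rot"],4),np.round(s["contact_force"],2),np.round(s["q"],2),s["opening"])
p=snapshot("wrist"); np.savez("w3.npz",**p); save(p,"wrist3"); P,ok=cloud(p)
z0=s["tool_pos"][2]
m=ok&(abs(P[...,0]-s["tool_pos"][0])<.13)&(abs(P[...,1]-s["tool_pos"][1])<.06)&(abs(P[...,2]-z0)<.012)
print(cv2.minAreaRect(P[m][:,:2].astype(np.float32)), m.sum())
t=snapshot("top"); save(t,"top3"); np.savez("t3.npz",**t)
for q in ["carrier_top","scale"]:
    for d in tip_of(t,q)[:2]: print(q,d["pixel"],d["confidence"],w(t,d["pixel"],z=.044))
E
```

```text
4.8 [0.486  0.1151 0.1962] [-0.1045  0.9945  0.0014  0.0033] [-0.01  0.31 -3.48] [-0.1   0.64 -0.36  2.    0.41  0.56  1.04] 0.7222990513110815
((0.48380017280578613, 0.11439920216798782), (0.13872455060482025, 0.09549614042043686), 11.957548141479492) 9420
carrier_top [361.9, 189.6] 0.95 [ 0.59855386 -0.17878099  0.044     ]
```

View pics/wrist3.png

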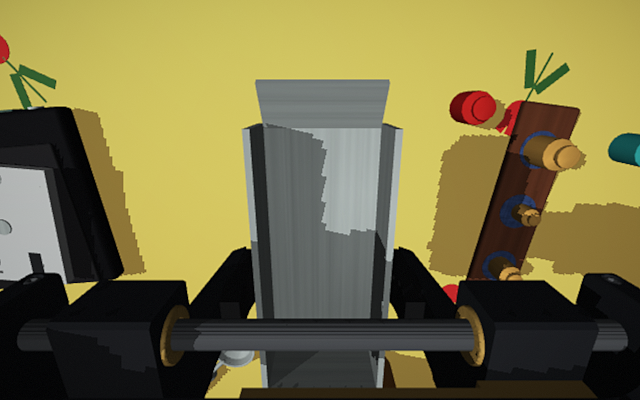

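>>> {"op": "carry_out", "data": {
  "linear": [
    [0.01, -0.03, 0.005],
    [0.02, -0.06, 0.01],
    [0.03, -0.09, 0.02],
    [0.04, -0.12, 0.02],
    [0.05, -0.145, 0.02],
    [0.05, -0.145, 0.02],
    [0.05, -0.145, 0.02],
    [0.05, -0.145, 0.02]
  ],
  "roll": [0, 0, 0, 0, 0, 0, 0, 0]
}}

```text
clock: 5.67
tool_pos: [0.5334, -0.0295, 0.2124]
eef_rot: [-0.105, 0.994, 0.001, -0.001]
contact_force: [-0.8, 0.8, -3.9]
opening: 0.722
```

```bash
python3 - <<'E'
from h import *
s=status.get_state(); print(s["clock"],np.round(s["tool_pos"],4),np.round(s["eef_rot"],4),np.round(s["contact_force"],2),np.round(s["moment"],3))
p=snapshot("wrist"); np.savez("w4.npz",**p); save(p,"wrist4"); P,ok=cloud(p)
for q in ["carrier_top","scale","post"]:
    for d in tip_of(p,q)[:2]: print(q,d["pixel"],d["confidence"],w(p,d["pixel"],z=.044))
E
```

```text
5.6667 [ 0.5334 -0.0295  0.2124] [-0.1052  0.9945  0.0013 -0.001 ] [-0.77  0.82 -3.93] [0.022 0.04  0.072]
carrier_top [163.3, 205.3] 0.76 [ 0.58256503 -0.17986125  0.044     ]
scale [183.4, 194.1] 0.73 [ 0.56670166 -0.16115742  0.044     ]
scale [323.6, 263.6] 0.33 [ 0.61328549 -0.00986159  0.044     ]
post [167.3, 202.6] 0.55 [ 0.57888164 -0.17613301  0.044     ]
```

View pics/wrist4.png

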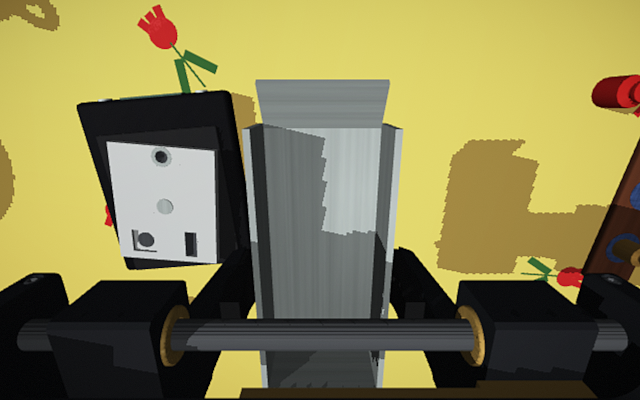

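```bash
python3 - <<'E'
from h import *
p=dict(np.load("w4.npz")); g=cv2.cvtColor(p["img"],cv2.COLOR_RGB2GRAY); P,ok=cloud(p)
hsv=cv2.cvtColor(p["img"],cv2.COLOR_RGB2HSV)
m=((hsv[...,1]<50)&(g>130)).astype(np.uint8); m[:, 225:]=0; m[270:]=0; m[:125]=0; m[:,:95]=0
n,l,st,c=cv2.connectedComponentsWithStats(m); i=1+st[1:,4].argmax(); mm=(l==i).astype(np.uint8)
cn=max(cv2.findContours(mm,0,cv2.CHAIN_APPROX_NONE)[0],key=cv2.contourArea)
pts=np.array([w(p,q[0],z=.044)[:2] for q in cn],np.float32)
r=cv2.minAreaRect(pts); print("carrier rect img",r)
print("carrier z",np.median(P[...,2][(mm>0)&ok]))
a=cv2.resize(p["img"][120:275,70:245,::-1],None,fx=4.5,fy=4.5,interpolation=cv2.INTER_CUBIC); cv2.imwrite("pics/car4.png",a)
# hole blobs
hole=cv2.drawContours(np.zeros_like(mm),[cn],-1,1,-1)-mm
n,l,st,c=cv2.connectedComponentsWithStats((hole>0).astype(np.uint8))
for k in range(1,n):
    if st[k,4]>15: print(st[k],c[k].round(1),w(p,c[k],z=.044).round(4))
# model projection
yaw=None
# tray rim in tool frame from w3 and w4
for f,tp,rot in [("w3.npz",[.4860,.1151,.1962],[-.1045,.9945]),("w4.npz",[.5334,-.0295,.2124],[-.1052,.9945])]:
    d=dict(np.load(f)); Q,o=cloud(d); tx=np.array(tp)
    a=2*np.arctan2(rot[0],rot[1]) ; yw=-a # tray-equivalent yaw
    R=np.array([[np.cos(yw),np.sin(yw)],[-np.sin(yw),np.cos(yw)]])
    L=Q.copy(); L[...,:2]=(Q[...,:2]-tx[:2])@R.T; L[...,2]-=tx[2]
    sel=o&(abs(L[...,0])<.12)&(abs(L[...,1])<.05)&(L[...,2]>-.006)&(L[...,2]<.008)
    sel[:120]=False; 
    S=L[sel]; fr=S[S[:,0]<-.045]
    print(f,yw,"rim z",np.percentile(fr[:,2],[50,95,99]))
    top=fr[fr[:,2]>np.percentile(fr[:,2],99)-.004]
    print("xmin",np.percentile(top[:,0],[0.5,2]),"y",np.percentile(top[:,1],[.5,99.5]))
    for lo in [-.07,-.06,-.05,-.04,-.03]:
        e=top[(top[:,0]>lo)&(top[:,0]<lo+.01)] if lo<-.05 else S[(S[:,0]>lo)&(S[:,0]<lo+.01)&(S[:,2]>np.percentile(fr[:,2],99)-.004)]
        if len(e): print(lo,e[:,1].min().round(4),e[:,1].max().round(4))
E
```

```text
carrier rect img ((0.5831968784332275, -0.17852458357810974), (0.12017833441495895, 0.10002003610134125), 7.047311305999756)
carrier z 0.04307705060120057
[155 151  13  12 121] [160.7 156.5] [ 0.5338 -0.1849  0.044 ]
[132 230  25  22 303] [142.2 240.1] [ 0.6255 -0.1992  0.044 ]
[185 232  12  25 264] [190.5 244.1] [ 0.6197 -0.1499  0.044 ]
w3.npz 0.20938747164394886 rim z [-0.00084755  0.000383    0.00076409]
xmin [-0.07155565 -0.07128651] y [-0.03200062  0.03204723]
-0.07 -0.0321 0.0322
-0.06 -0.0321 0.0321
-0.05 -0.0321 0.0321
-0.04 -0.0321 0.0322
-0.03 -0.032 0.0322
w4.npz 0.21077973849193424 rim z [-0.00036344  0.00093044  0.00135264]
xmin [-0.07149681 -0.07126474] y [-0.03195087  0.03214007]
-0.07 -0.0321 0.0322
-0.06 -0.032 0.0322
-0.05 -0.0322 0.0322
-0.04 -0.0322 0.0321
-0.03 -0.0322 0.0322
```

View pics/car4.png

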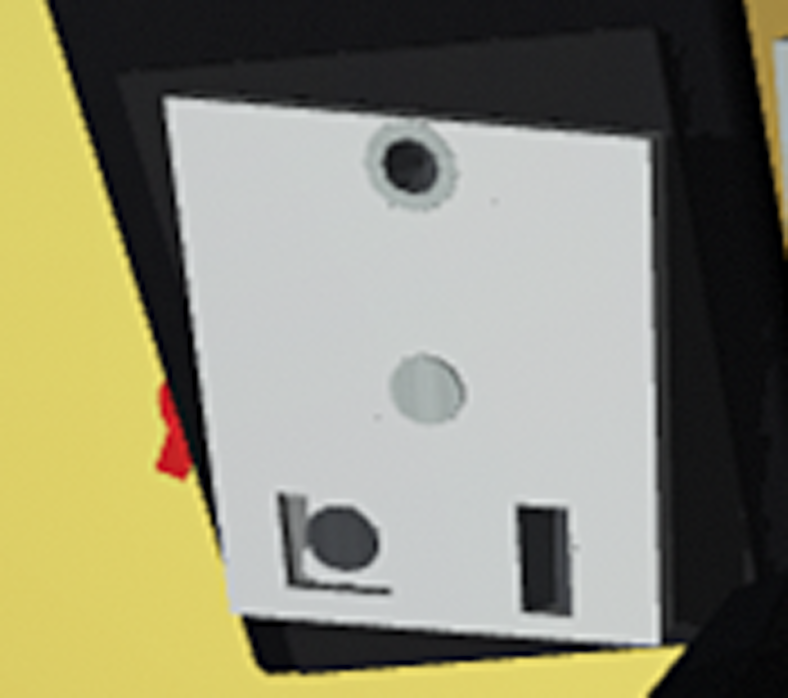

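>>> {"op": "carry_out", "data": {
  "linear": [
    [0.012, -0.035, 0],
    [0.024, -0.07, 0],
    [0.036, -0.105, 0],
    [0.048, -0.14, 0],
    [0.051, -0.149, -0.03],
    [0.051, -0.149, -0.06],
    [0.051, -0.149, -0.085],
    [0.051, -0.149, -0.085]
  ],
  "roll": [-0.02, -0.04, -0.06, -0.08, -0.088, -0.088, -0.088, -0.088]
}}

```text
clock: 6.53
tool_pos: [0.5813, -0.1766, 0.1235]
eef_rot: [-0.063, 0.998, 0.002, -0.005]
contact_force: [-0.6, 0.8, -3.6]
opening: 0.724
```

>>> {"op": "carry_out", "data": {
  "linear": [
    [0, 0, 0]
  ],
  "roll": [0]
}}

```text
clock: 6.62
tool_pos: [0.5814, -0.1756, 0.1234]
eef_rot: [-0.064, 0.998, 0.003, -0.005]
contact_force: [0.2, 0.8, -4.2]
opening: 0.723
```

```bash
cat >> h.py <<'E'
def st():
    s=status.get_state(); R=s["eef_rot"]
    from scipy.spatial.transform import Rotation as Ro
    M=Ro.from_quat(R).as_matrix(); ty=M[:,1]
    yaw=np.arctan2(ty[1],ty[0])-np.pi/2
    print("t",round(s["clock"],2),"pos",np.round(s["tool_pos"],4),"yaw",round(yaw,4),"zaxis",M[:,2].round(4),"F",np.round(s["contact_force"],2),"M",np.round(s["moment"],3),"op",round(s["opening"],3))
    return s
E
python3 - <<'E'
from h import *
s=st(); 
E
```

```text
t 6.62 pos [ 0.5814 -0.1756  0.1234] yaw 0.1275 zaxis [-0.0108  0.0046 -0.9999] F [ 0.17  0.77 -4.18] M [ 0.019 -0.052  0.021] op 0.723
```

>>> {"op": "carry_out", "data": {
  "linear": [
    [0.003, -0.003, -0.006],
    [0.004, -0.004, -0.012],
    [0.004, -0.004, -0.018],
    [0.004, -0.004, -0.025],
    [0.004, -0.004, -0.025],
    [0.004, -0.004, -0.025]
  ],
  "roll": [-0.005, -0.005, -0.005, -0.005, -0.005, -0.005]
}}

```text
clock: 7.12
tool_pos: [0.5852, -0.1795, 0.0982]
eef_rot: [-0.061, 0.998, 0.003, -0.006]
contact_force: [0.6, -0.2, -3.7]
opening: 0.723
```

```bash
python3 - <<'E'
from h import *
s=st(); p=snapshot("wrist"); save(p,"wrist5"); p=snapshot("scene");save(p,"sc5",(200,100,400,250),4)
E
```

```text
t 7.12 pos [ 0.5852 -0.1795  0.0982] yaw 0.1225 zaxis [-0.0114  0.0047 -0.9999] F [ 0.55 -0.18 -3.75] M [-0.009 -0.017 -0.04 ] op 0.723
```

View pics/sc5.png

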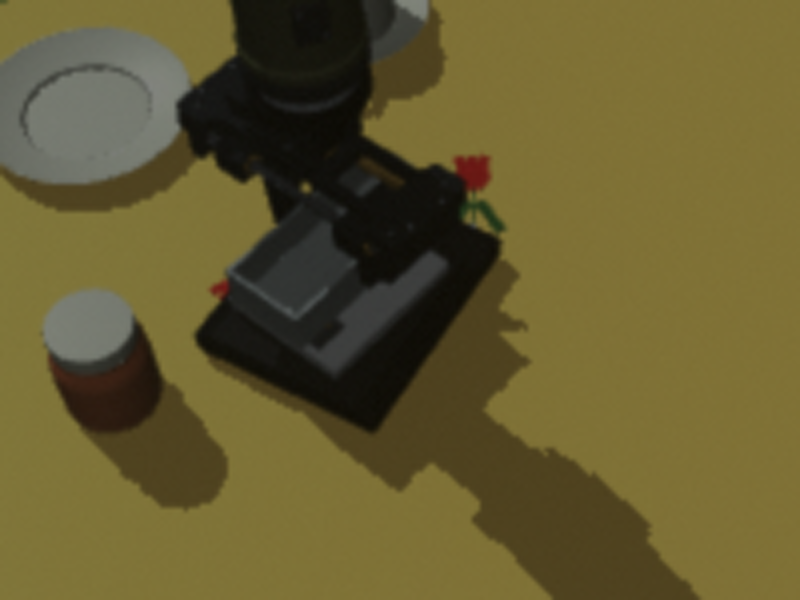

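>>> {"op": "carry_out", "data": {
  "linear": [
    [0, 0.001, -0.003],
    [0, 0.001, -0.005],
    [0, 0.001, -0.007],
    [0, 0.001, -0.009],
    [0, 0.001, -0.009],
    [0, 0.001, -0.009]
  ],
  "roll": [0, 0, 0, 0, 0, 0]
}}

```text
clock: 7.72
tool_pos: [0.5855, -0.1786, 0.0895]
eef_rot: [-0.061, 0.998, 0.003, -0.005]
contact_force: [-0.1, -0.3, -3.7]
opening: 0.727
```

```bash
python3 -c "
from h import *
st()"
```

```text
t 7.72 pos [ 0.5855 -0.1786  0.0895] yaw 0.1226 zaxis [-0.0106  0.0047 -0.9999] F [-0.14 -0.32 -3.7 ] M [ 0.01   0.003 -0.023] op 0.727
```

>>> {"op": "carry_out", "data": {
  "linear": [
    [0, 0, -0.001],
    [0, 0, -0.002],
    [0, 0, -0.002],
    [0, 0, -0.002]
  ],
  "roll": [0, 0, 0, 0]
}}

```text
clock: 8.05
tool_pos: [0.5855, -0.1786, 0.0874]
eef_rot: [-0.061, 0.998, 0.003, -0.005]
contact_force: [0.1, 0.1, -3.3]
opening: 0.729
```

```bash
python3 -c "
from h import *
st()"
```

```text
t 8.05 pos [ 0.5855 -0.1786  0.0874] yaw 0.1225 zaxis [-0.0107  0.0047 -0.9999] F [ 0.08  0.07 -3.33] M [0.042 0.008 0.008] op 0.729
```

>>> {"op": "carry_out", "data": {
  "linear": [
    [0, 0, -0.001],
    [0, 0, -0.0015],
    [0, 0, -0.0015],
    [0, 0, -0.0015]
  ],
  "roll": [0, 0, 0, 0]
}}

```text
clock: 8.38
tool_pos: [0.5857, -0.1787, 0.0863]
eef_rot: [-0.061, 0.998, 0.003, -0.005]
contact_force: [-1.1, -0.1, 0.7]
opening: 0.726
```

```bash
python3 -c "
from h import *
st()"
```

```text
t 8.38 pos [ 0.5857 -0.1787  0.0863] yaw 0.1224 zaxis [-0.0102  0.0045 -0.9999] F [-1.1  -0.11  0.75] M [ 0.001  0.    -0.007] op 0.726
```

>>> {"op": "carry_out", "data": {
  "linear": [
    [-0.0006, 0, 0],
    [-0.0006, 0, -0.0005],
    [-0.0006, 0, -0.001],
    [-0.0006, 0, -0.001]
  ],
  "roll": [0, 0, 0, 0]
}}

```text
clock: 8.72
tool_pos: [0.5856, -0.1788, 0.086]
eef_rot: [-0.061, 0.998, 0.002, -0.004]
contact_force: [-0.8, -0.4, 4.6]
opening: 0.725
```

```bash
python3 -c "
from h import *
st()"
```

```text
t 8.72 pos [ 0.5856 -0.1788  0.086 ] yaw 0.1225 zaxis [-0.0089  0.004  -1.    ] F [-0.84 -0.42  4.61] M [-0.029  0.034  0.02 ] op 0.725
```

```bash
cat > chk.py <<'E'
from h import *
import sys
def check(name,cx=.5832,cy=-.1785,yw=.123):
    p=snapshot("wrist"); save(p,name); np.savez(name+".npz",**p)
    Q,o=cloud(p); L=Q.copy(); R=np.array([[np.cos(yw),np.sin(yw)],[-np.sin(yw),np.cos(yw)]])
    L[...,:2]=(Q[...,:2]-[cx,cy])@R.T
    def fit(s,n):
        S=L[s]
        if len(S)<30: print(n,"few",len(S)); return
        A=np.c_[S[:,:2],np.ones(len(S))]; 
        for _ in range(3):
            c,*_r=np.linalg.lstsq(A,S[:,2],rcond=None); e=abs(A@c-S[:,2]); k=e<max(3*np.median(e),5e-4); A,S=A[k],S[k]
        print(n,len(S),"slope",c[:2].round(4),"z at center",c[2].round(5),"at cone",(c[2]-.05*c[0]).round(5),"x",S[:,0].min().round(3),S[:,0].max().round(3),"y",S[:,1].min().round(3),S[:,1].max().round(3))
    fit(o&(abs(L[...,0])<.064)&(abs(L[...,1])<.025)&(abs(L[...,2]-.0565)<.008),"floor")
    fit(o&(abs(L[...,0])<.058)&(abs(abs(L[...,1])-.043)<.006)&(abs(L[...,2]-.044)<.004),"carrier")
    s=o&(L[...,0]>-.08)&(L[...,0]<.08)&(abs(L[...,1])<.036)&(abs(L[...,2]-.086)<.006)
    fit(s,"rim")
    r=L[s&(L[...,2]>.083)]; print("rim xmin",np.percentile(r[:,0],.5).round(4),"y",np.percentile(r[:,1],[.5,99.5]).round(4))
    return p
if __name__=="__main__":
    st(); check(sys.argv[1])
E
python3 chk.py wrist6
```

```text
t 8.72 pos [ 0.5856 -0.1788  0.086 ] yaw 0.1225 zaxis [-0.0089  0.004  -1.    ] F [-0.84 -0.42  4.61] M [-0.029  0.034  0.02 ] op 0.725
floor 15770 slope [-0.0093  0.0033] z at center 0.05454 at cone 0.055 x -0.064 0.046 y -0.025 0.025
carrier 2333 slope [-0.0005  0.0008] z at center 0.04328 at cone 0.0433 x -0.058 0.054 y -0.049 0.049
rim 3955 slope [-0.0194  0.003 ] z at center 0.085 at cone 0.08597 x -0.069 0.069 y -0.036 0.036
rim xmin -0.0689 y [-0.035  0.035]
```

View pics/wrist6.png

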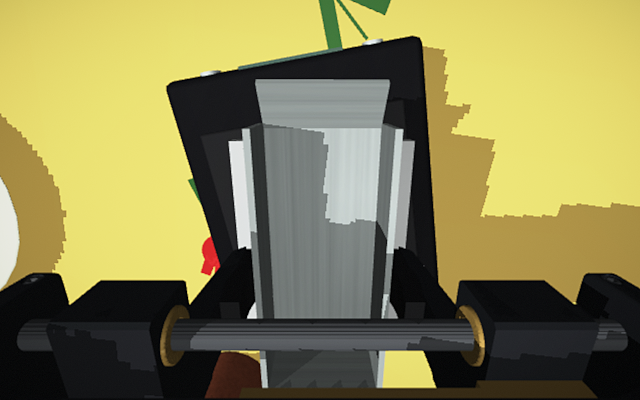

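>>> {"op": "carry_out", "data": {
  "linear": [
    [-0.001, 0, 0],
    [-0.0015, 0, 0],
    [-0.0015, 0.0005, 0],
    [-0.0015, 0, 0],
    [-0.0015, 0, 0]
  ],
  "roll": [0, 0, 0, 0, 0]
}}

```text
clock: 9.18
tool_pos: [0.5849, -0.1789, 0.0861]
eef_rot: [-0.061, 0.998, 0.002, -0.003]
contact_force: [2.2, -0.3, 1.8]
opening: 0.725
```

```bash
python3 chk.py wrist7
```

```text
t 9.18 pos [ 0.5849 -0.1789  0.0861] yaw 0.1225 zaxis [-0.0072  0.004  -1.    ] F [ 2.24 -0.32  1.82] M [-0.164 -0.666  0.011] op 0.725
floor 15585 slope [-0.0062  0.004 ] z at center 0.0547 at cone 0.05501 x -0.064 0.045 y -0.025 0.025
carrier 2281 slope [-0.0003  0.0008] z at center 0.04327 at cone 0.04328 x -0.058 0.054 y -0.049 0.049
rim 4021 slope [-0.0181  0.0035] z at center 0.08508 at cone 0.08599 x -0.07 0.068 y -0.036 0.036
rim xmin -0.0696 y [-0.0349  0.0352]
```

>>> {"op": "carry_out", "data": {
  "linear": [
    [0.0005, 0, -0.0005],
    [0.0005, 0, -0.0008],
    [0.0005, 0, -0.0008],
    [0.0005, 0, -0.0008],
    [0.0005, 0, -0.0008],
    [0.0005, 0, -0.0008]
  ],
  "roll": [0, 0, 0, 0, 0, 0]
}}

```text
clock: 9.73
tool_pos: [0.5852, -0.1789, 0.0858]
eef_rot: [-0.061, 0.998, 0.002, -0.004]
contact_force: [-0.4, 0.0, 5.9]
opening: 0.724
```

```bash
python3 chk.py wrist8
```

```text
t 9.73 pos [ 0.5852 -0.1789  0.0858] yaw 0.1225 zaxis [-0.0076  0.0037 -1.    ] F [-0.37  0.01  5.89] M [-0.114 -0.205  0.024] op 0.724
floor 15657 slope [-0.0082  0.0032] z at center 0.05439 at cone 0.0548 x -0.064 0.045 y -0.025 0.025
carrier 2297 slope [-0.0009  0.0005] z at center 0.04311 at cone 0.04316 x -0.058 0.054 y -0.049 0.049
rim 3870 slope [-0.0174  0.0028] z at center 0.08493 at cone 0.0858 x -0.07 0.068 y -0.036 0.036
rim xmin -0.0694 y [-0.0349  0.035 ]
```

>>> {"op": "carry_out", "data": {
  "linear": [
    [0, 0, 0],
    [0, 0, 0],
    [0, 0, 0],
    [0, 0, 0],
    [0, 0, 0],
    [0, 0, 0]
  ],
  "roll": [0, 0, 0, 0, 0, 0],
  "gripper": 1.0
}}

```text
clock: 10.28
tool_pos: [0.5849, -0.1788, 0.0856]
eef_rot: [-0.061, 0.998, 0.002, -0.004]
contact_force: [-0.4, 0.1, 0.0]
opening: 1.002
```

```bash
python3 chk.py wrist9
```

```text
t 10.28 pos [ 0.5849 -0.1788  0.0856] yaw 0.1225 zaxis [-0.0083  0.0039 -1.    ] F [-0.43  0.14  0.02] M [ 0.02   0.022 -0.026] op 1.002
floor 15611 slope [-0.0031  0.0019] z at center 0.05461 at cone 0.05477 x -0.064 0.044 y -0.025 0.025
carrier 3435 slope [-0.0008  0.0007] z at center 0.04326 at cone 0.0433 x -0.058 0.053 y -0.049 0.049
rim 4137 slope [-0.0137 -0.0008] z at center 0.08488 at cone 0.08556 x -0.07 0.071 y -0.033 0.032
rim xmin -0.0696 y [-0.0328  0.0313]
```

>>> {"op": "carry_out", "data": {
  "linear": [
    [0, 0, 0.015],
    [0, 0, 0.04],
    [0, 0, 0.075],
    [0, 0, 0.11],
    [0, 0, 0.145],
    [0, 0, 0.18],
    [0, 0, 0.18]
  ],
  "roll": [0, 0, 0, 0, 0, 0, 0]
}}

```text
clock: 10.92
tool_pos: [0.5888, -0.179, 0.2728]
eef_rot: [-0.061, 0.998, 0.001, 0.002]
contact_force: [1.2, 0.3, -0.2]
opening: 1.002
```

```bash
python3 chk.py wrist10
```

```text
t 10.92 pos [ 0.5888 -0.179   0.2728] yaw 0.1221 zaxis [ 0.0045  0.0016 -1.    ] F [ 1.24  0.27 -0.24] M [ 0.043 -0.03  -0.065] op 1.002
floor 4700 slope [-0.0028  0.001 ] z at center 0.05454 at cone 0.05468 x -0.063 0.064 y -0.025 0.025
carrier 1875 slope [0.     0.0015] z at center 0.0432 at cone 0.0432 x -0.057 0.058 y -0.049 0.049
rim 933 slope [-0.0029  0.0019] z at center 0.08551 at cone 0.08565 x -0.07 0.07 y -0.033 0.031
rim xmin -0.0699 y [-0.0328  0.0312]
```

View pics/wrist10.png

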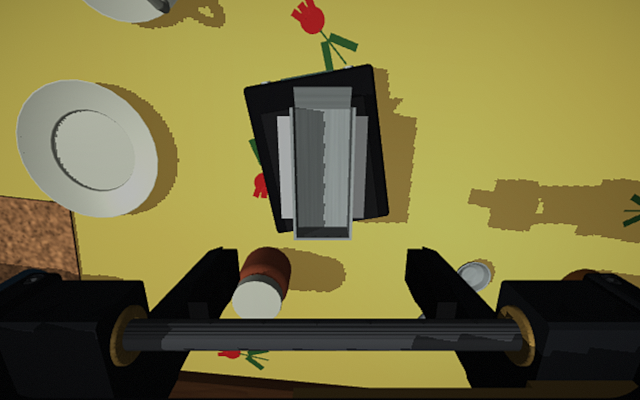

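>>> {"op": "carry_out", "data": {
  "linear": [
    [-0.01, 0.037, 0],
    [-0.02, 0.074, 0],
    [-0.03, 0.111, 0],
    [-0.04, 0.148, 0],
    [-0.052, 0.186, 0],
    [-0.064, 0.224, 0],
    [-0.076, 0.262, 0],
    [-0.088, 0.3, 0]
  ],
  "roll": [0, 0, 0, 0, 0, 0, 0, 0]
}}

```text
clock: 11.63
tool_pos: [0.4976, 0.1221, 0.2683]
eef_rot: [-0.061, 0.998, 0.001, -0.001]
contact_force: [0.2, 0.5, -0.5]
opening: 1.005
```

>>> {"op": "carry_out", "data": {
  "linear": [
    [-0.012, 0.037, 0],
    [-0.024, 0.074, 0],
    [-0.035, 0.111, 0],
    [-0.045, 0.148, 0],
    [-0.05, 0.175, 0],
    [-0.05, 0.175, 0],
    [-0.05, 0.175, 0]
  ],
  "roll": [0, 0, 0, 0, 0, 0, 0],
  "gripper": 0.7
}}

```text
clock: 12.22
tool_pos: [0.4461, 0.2984, 0.2671]
eef_rot: [-0.063, 0.998, 0.0, -0.002]
contact_force: [0.1, -0.8, 0.7]
opening: 0.702
```

```bash
python3 - <<'E'
from h import *
s=st(); print(np.round(s["q"],2))
p=snapshot("wrist"); save(p,"wrist11"); np.savez("w11.npz",**p)
for d in tip_of(p,"weight_large_center"): print(d["pixel"],d["confidence"],w(p,d["pixel"],z=.032).round(4))
E
```

```text
t 12.22 pos [0.4461 0.2984 0.2671] yaw 0.126 zaxis [-4.7e-03  4.0e-04 -1.0e+00] F [ 0.13 -0.77  0.65] M [ 0.04  -0.034  0.003] op 0.702
[-0.41  0.58 -0.42  1.81  0.31  0.82  0.71]
[277.5, 110.0] 0.87 [0.3795 0.2407 0.032 ]
[343.3, 144.0] 0.81 [0.4074 0.3188 0.032 ]
[422.0, 134.4] 0.64 [0.3854 0.4062 0.032 ]
```

View pics/wrist11.png

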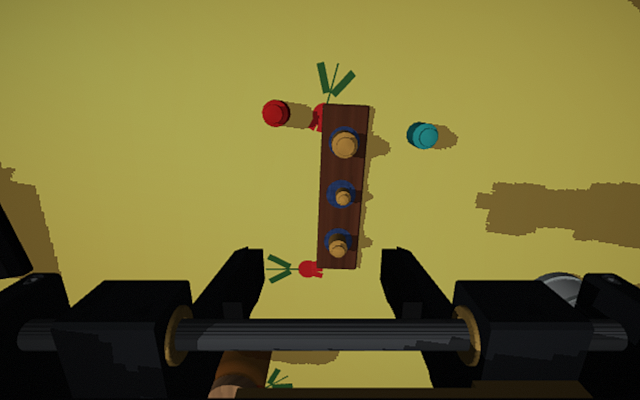

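```bash
python3 - <<'E'
from h import *
p=dict(np.load("w11.npz")); P,ok=cloud(p)
cv2.imwrite("pics/wcrop.png",cv2.resize(p["img"][90:275,250:460,::-1],None,fx=3.2,fy=3.2,interpolation=cv2.INTER_CUBIC))
for x0,y0 in [(.4074,.3188),(.47,.32),(.535,.325),(.38,.24)]:
    for lo,hi in [(.030,.043),(.046,.06)]:
        m=ok&(np.hypot(P[...,0]-x0,P[...,1]-y0)<.03)&(P[...,2]>lo)&(P[...,2]<hi)
        if m.sum()>20:
            q=P[m]; c,r=cv2.minEnclosingCircle(q[:,:2].astype(np.float32)); print((x0,y0),lo,m.sum(),np.round(c,4),round(r,4),q[:,2].max().round(4))
E
```

```text
(0.4074, 0.3188) 0.03 281 [0.407 0.319] 0.015 0.042
(0.4074, 0.3188) 0.046 272 [0.4073 0.3189] 0.0103 0.0543
(0.47, 0.32) 0.03 84 [0.4726 0.3281] 0.0068 0.0384
(0.535, 0.325) 0.03 204 [0.5379 0.3303] 0.012 0.043
(0.38, 0.24) 0.03 329 [0.3826 0.2371] 0.0144 0.043
```

View pics/wcrop.png

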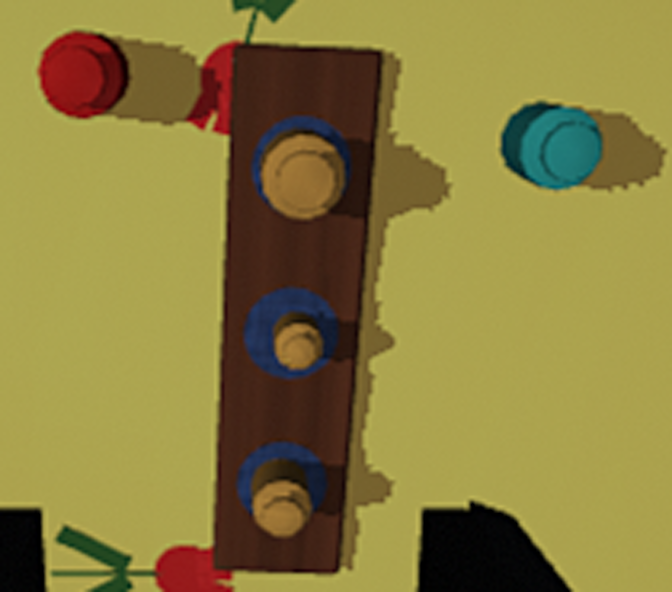

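>>> {"op": "carry_out", "data": {
  "linear": [
    [-0.02, 0.01, -0.02],
    [-0.039, 0.021, -0.04],
    [-0.039, 0.021, -0.075],
    [-0.039, 0.021, -0.11],
    [-0.039, 0.021, -0.145],
    [-0.039, 0.021, -0.17],
    [-0.039, 0.021, -0.17],
    [-0.039, 0.021, -0.17]
  ],
  "roll": [0, 0, 0, 0, 0, 0, 0, 0]
}}

```text
clock: 12.98
tool_pos: [0.4086, 0.3144, 0.0965]
eef_rot: [-0.059, 0.998, -0.002, -0.003]
contact_force: [0.2, 0.1, 1.4]
opening: 0.7
```

```bash
python3 -c "
from h import *
st()"
```

```text
t 12.98 pos [0.4086 0.3144 0.0965] yaw 0.1189 zaxis [-0.006  -0.0045 -1.    ] F [0.22 0.05 1.35] M [ 0.02  -0.051  0.043] op 0.7
```

>>> {"op": "carry_out", "data": {
  "linear": [
    [-0.001, 0.005, -0.015],
    [-0.001, 0.005, -0.035],
    [-0.001, 0.005, -0.05],
    [-0.001, 0.005, -0.058],
    [-0.001, 0.005, -0.058],
    [-0.001, 0.005, -0.058]
  ],
  "roll": [0, 0, 0, 0, 0, 0]
}}

```text
clock: 13.48
tool_pos: [0.4084, 0.3194, 0.0396]
eef_rot: [-0.059, 0.998, -0.002, -0.002]
contact_force: [0.6, 0.2, 0.3]
opening: 0.7
```

```bash
python3 -c "
from h import *
st()
p=snapshot('wrist'); save(p,'wrist12')"
```

```text
t 13.48 pos [0.4084 0.3194 0.0396] yaw 0.1179 zaxis [-0.0047 -0.0037 -1.    ] F [0.59 0.21 0.3 ] M [ 0.017 -0.02   0.039] op 0.7
```

View pics/wrist12.png

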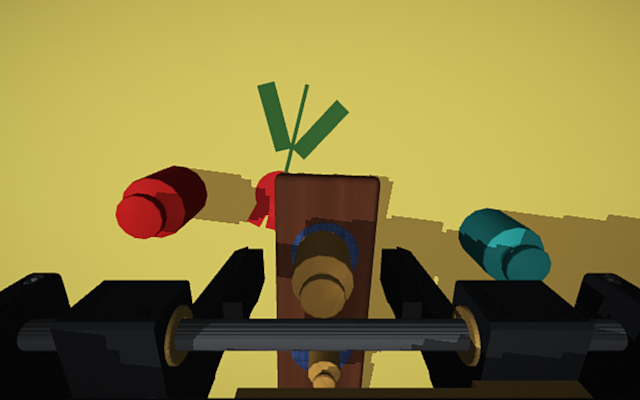

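Weight is between the jaws at (322,270). Lower 6 mm and close.

>>> {"op": "carry_out", "data": {
  "linear": [
    [-0.001, 0, -0.003],
    [-0.001, 0, -0.006],
    [-0.001, 0, -0.006],
    [-0.001, 0, -0.006]
  ],
  "roll": [0, 0, 0, 0]
}}

```text
clock: 13.87
tool_pos: [0.4075, 0.3196, 0.034]
eef_rot: [-0.059, 0.998, -0.001, -0.002]
contact_force: [0.1, -0.2, 0.0]
opening: 0.7
```

>>> {"op": "carry_out", "data": {
  "linear": [
    [0, 0, 0],
    [0, 0, 0],
    [0, 0, 0],
    [0, 0, 0],
    [0, 0, 0],
    [0, 0, 0],
    [0, 0, 0],
    [0, 0, 0]
  ],
  "roll": [0, 0, 0, 0, 0, 0, 0, 0],
  "gripper": 0.2,
  "grip_force": 20
}}

```text
clock: 14.53
tool_pos: [0.4075, 0.3196, 0.034]
eef_rot: [-0.059, 0.998, -0.001, -0.002]
contact_force: [-0.1, -0.6, 0.4]
opening: 0.333
```

```bash
python3 -c "
from h import *
st()"
```

```text
t 14.53 pos [0.4075 0.3196 0.034 ] yaw 0.118 zaxis [-0.0043 -0.0032 -1.    ] F [-0.1  -0.64  0.38] M [-0.063  0.016  0.   ] op 0.333
```

>>> {"op": "carry_out", "data": {
  "linear": [
    [0, 0, 0.015],
    [0, 0, 0.045],
    [0, 0, 0.08],
    [0, 0, 0.12],
    [0, 0, 0.16],
    [0, 0, 0.2],
    [0.01, -0.03, 0.2],
    [0.02, -0.06, 0.2]
  ],
  "roll": [0, 0, 0, 0, 0, 0, 0.1, 0.2]
}}

```text
clock: 15.2
tool_pos: [0.4281, 0.2617, 0.2366]
eef_rot: [-0.163, 0.987, 0.0, 0.001]
contact_force: [0.9, -1.3, -3.8]
opening: 0.327
```

```bash
python3 -c "
from h import *
s=st(); print(np.round(s['q'],2))"
```

```text
t 15.2 pos [0.4281 0.2617 0.2366] yaw 0.3269 zaxis [ 1.5e-03  5.0e-04 -1.0e+00] F [ 0.94 -1.28 -3.79] M [-0.068 -0.076  0.045] op 0.327
[-0.34  0.59 -0.48  1.95  0.41  0.7   0.83]
```

>>> {"op": "carry_out", "data": {
  "linear": [
    [0.013, -0.038, 0.01],
    [0.026, -0.076, 0.01],
    [0.039, -0.114, 0.01],
    [0.052, -0.152, 0.01],
    [0.066, -0.19, 0.01],
    [0.08, -0.228, 0.01],
    [0.093, -0.265, 0.01],
    [0.106, -0.3, 0.01]
  ],
  "roll": [-0.12, -0.24, -0.36, -0.48, -0.6, -0.72, -0.84, -0.96]
}}

```text
clock: 15.87
tool_pos: [0.5337, -0.041, 0.2463]
eef_rot: [0.315, 0.949, -0.001, 0.0]
contact_force: [1.3, -0.2, -3.0]
opening: 0.334
```

```bash
python3 -c "
from h import *
s=st(); print(np.round(s['q'],2))"
```

```text
t 15.87 pos [ 0.5337 -0.041   0.2463] yaw -0.6399 zaxis [-0.     -0.0014 -1.    ] F [ 1.28 -0.21 -3.01] M [-0.012 -0.026 -0.013] op 0.334
[ 0.14  0.59 -0.24  1.85  0.21  0.73  0.71]
```

>>> {"op": "carry_out", "data": {
  "linear": [
    [0.013, -0.036, 0],
    [0.026, -0.072, 0],
    [0.039, -0.108, 0],
    [0.0495, -0.138, 0],
    [0.0495, -0.138, 0],
    [0.0495, -0.138, 0],
    [0.0495, -0.138, 0],
    [0.0495, -0.138, 0]
  ],
  "roll": [-0.12, -0.24, -0.36, -0.48, -0.6, -0.72, -0.808, -0.808]
}}

```text
clock: 16.53
tool_pos: [0.5826, -0.1787, 0.2456]
eef_rot: [0.663, 0.748, -0.001, -0.001]
contact_force: [0.3, -0.3, -2.0]
opening: 0.329
```

```bash
python3 -c "
from h import *
s=st(); print(np.round(s['q'],2))
p=snapshot('wrist'); save(p,'wrist13'); np.savez('w13.npz',**p)
P,ok=cloud(p); t=s['tool_pos']
m=ok&(np.hypot(P[...,0]-t[0],P[...,1]-t[1])<.035)&(P[...,2]>t[2]+.0)&(P[...,2]<t[2]+.03); print(m.sum())
"
```

```text
t 16.53 pos [ 0.5826 -0.1787  0.2456] yaw -1.4502 zaxis [-2.8e-03 -8.0e-04 -1.0e+00] F [ 0.3  -0.27 -2.05] M [-0.085  0.084 -0.002] op 0.329
[ 0.23  0.68 -0.02  1.63  0.02  0.83  0.33]
6992
```

View pics/wrist13.png

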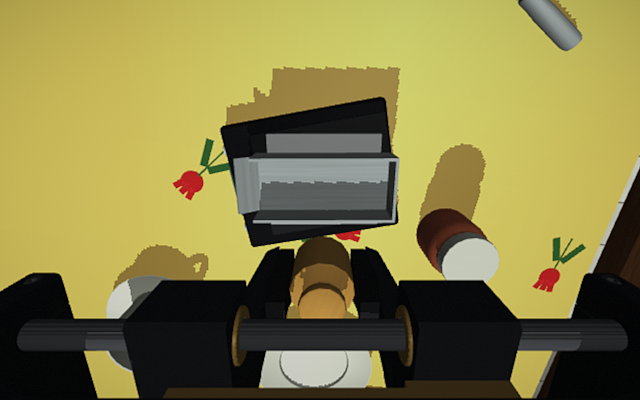

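>>> {"op": "carry_out", "data": {
  "linear": [
    [0, 0, -0.03],
    [0, 0, -0.06],
    [0, 0, -0.09],
    [0, 0, -0.115],
    [0, 0, -0.125],
    [0, 0, -0.125],
    [0, 0, -0.125]
  ],
  "roll": [0, 0, 0, 0, 0, 0, 0]
}}

```text
clock: 17.17
tool_pos: [0.5829, -0.1786, 0.1211]
eef_rot: [0.661, 0.75, -0.001, -0.001]
contact_force: [0.7, -0.3, -1.5]
opening: 0.33
```

```bash
python3 -c "
from h import *
st()
p=snapshot('wrist'); save(p,'wrist14')"
```

```text
t 17.17 pos [ 0.5829 -0.1786  0.1211] yaw -1.4446 zaxis [-2.5e-03 -8.0e-04 -1.0e+00] F [ 0.7  -0.26 -1.48] M [-0.069 -0.009 -0.028] op 0.33
```

View pics/wrist14.png

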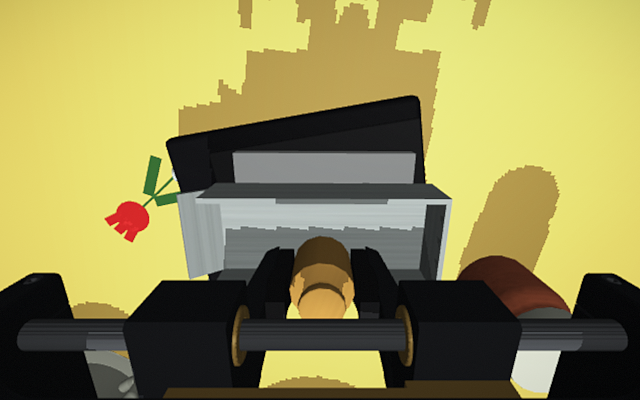

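>>> {"op": "carry_out", "data": {
  "linear": [
    [0, 0, -0.01],
    [0, 0, -0.02],
    [0, 0, -0.028],
    [0, 0, -0.034],
    [0, 0, -0.036],
    [0, 0, -0.036]
  ],
  "roll": [0, 0, 0, 0, 0, 0]
}}

```text
clock: 17.72
tool_pos: [0.583, -0.1787, 0.0851]
eef_rot: [0.661, 0.75, -0.001, -0.0]
contact_force: [-0.6, 0.2, -1.7]
opening: 0.331
```

>>> {"op": "carry_out", "data": {
  "linear": [
    [0, 0, -0.001],
    [0, 0, -0.002],
    [0, 0, -0.003],
    [0, 0, -0.003]
  ],
  "roll": [0, 0, 0, 0]
}}

```text
clock: 18.05
tool_pos: [0.5831, -0.1788, 0.0822]
eef_rot: [0.661, 0.75, -0.001, -0.0]
contact_force: [0.5, -0.1, -1.5]
opening: 0.327
```

>>> {"op": "carry_out", "data": {
  "linear": [
    [0, 0, -0.001],
    [0, 0, -0.002],
    [0, 0, -0.002],
    [0, 0, -0.002]
  ],
  "roll": [0, 0, 0, 0]
}}

```text
clock: 18.38
tool_pos: [0.5831, -0.1787, 0.0801]
eef_rot: [0.661, 0.75, -0.001, -0.0]
contact_force: [-0.2, -0.3, -2.1]
opening: 0.331
```

>>> {"op": "carry_out", "data": {
  "linear": [
    [0, 0, -0.0005],
    [0, 0, -0.001],
    [0, 0, -0.001],
    [0, 0, -0.001]
  ],
  "roll": [0, 0, 0, 0]
}}

```text
clock: 18.72
tool_pos: [0.5832, -0.1788, 0.0793]
eef_rot: [0.661, 0.75, -0.001, -0.0]
contact_force: [0.3, -0.1, -0.4]
opening: 0.329
```

>>> {"op": "carry_out", "data": {
  "linear": [
    [0, 0, -0.0006],
    [0, 0, -0.0006],
    [0, 0, -0.0006]
  ],
  "roll": [0, 0, 0]
}}

```text
clock: 18.97
tool_pos: [0.5833, -0.1788, 0.0791]
eef_rot: [0.661, 0.75, -0.001, -0.0]
contact_force: [-0.8, 0.1, 3.6]
opening: 0.331
```

>>> {"op": "carry_out", "data": {
  "linear": [
    [0, 0, 0],
    [0, 0, 0],
    [0, 0, 0],
    [0, 0, 0],
    [0, 0, 0],
    [0, 0, 0]
  ],
  "roll": [0, 0, 0, 0, 0, 0],
  "gripper": 0.6
}}

```text
clock: 19.47
tool_pos: [0.5833, -0.1788, 0.079]
eef_rot: [0.661, 0.75, -0.001, -0.0]
contact_force: [0.1, -1.4, -0.5]
opening: 0.597
```

```bash
python3 -c "
from h import *
st()
p=snapshot('wrist'); save(p,'wrist15')"
```

```text
t 19.47 pos [ 0.5833 -0.1788  0.079 ] yaw -1.4448 zaxis [-0.0014 -0.0012 -1.    ] F [ 0.05 -1.37 -0.46] M [-0.053  0.002  0.096] op 0.597
```

View pics/wrist15.png

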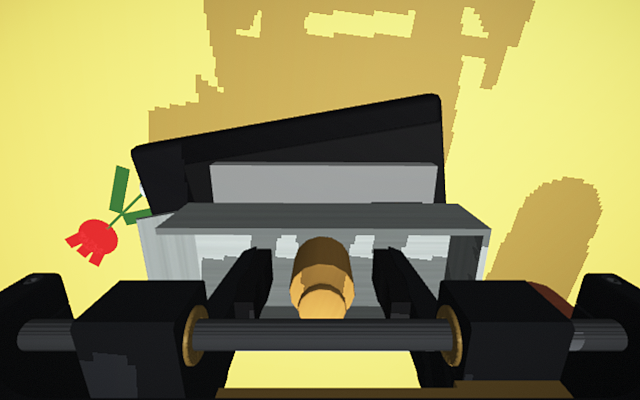

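Weight stands freely between the open jaws (322,275). Retreating straight up.

>>> {"op": "carry_out", "data": {
  "linear": [
    [0, 0, 0.01],
    [0, 0, 0.03],
    [0, 0, 0.06],
    [0, 0, 0.09],
    [0, 0, 0.12],
    [0, 0, 0.15],
    [0, 0.03, 0.18],
    [0, 0.06, 0.18]
  ],
  "roll": [0, 0, 0, 0, 0, 0, 0, 0]
}}

```text
clock: 20.18
tool_pos: [0.5862, -0.1216, 0.2658]
eef_rot: [0.663, 0.748, 0.002, 0.005]
contact_force: [0.9, 0.1, 0.2]
opening: 0.598
```

>>> {"op": "carry_out", "data": {
  "linear": [
    [-0.03, 0.005, 0],
    [-0.06, 0.01, 0],
    [-0.06, 0.01, 0],
    [-0.06, 0.01, 0]
  ],
  "roll": [0.12, 0.24, 0.36, 0.48]
}}

```text
clock: 20.52
tool_pos: [0.524, -0.1112, 0.2668]
eef_rot: [0.464, 0.886, 0.002, 0.004]
contact_force: [1.1, -0.5, 0.3]
opening: 0.6
```

>>> {"op": "carry_out", "data": {
  "linear": [
    [0, 0, 0],
    [0, 0, 0],
    [0, 0, 0],
    [0, 0, 0],
    [0, 0, 0],
    [0, 0, 0],
    [0, 0, 0],
    [0, 0, 0]
  ],
  "roll": [0.12, 0.24, 0.36, 0.48, 0.6, 0.72, 0.84, 0.96]
}}

```text
clock: 21.18
tool_pos: [0.5239, -0.1114, 0.2675]
eef_rot: [-0.001, 1.0, 0.004, 0.003]
contact_force: [-0.1, 1.2, -0.0]
opening: 0.6
```

```bash
python3 chk.py wrist16; python3 - <<'E'
from h import *
p=dict(np.load("wrist16.npz")); P,ok=cloud(p)
for lo,hi in [(.078,.083),(.09,.105)]:
    m=ok&(np.hypot(P[...,0]-.5832,P[...,1]+.1788)<.024)&(P[...,2]>lo)&(P[...,2]<hi)
    q=P[m]; c,r=cv2.minEnclosingCircle(q[:,:2].astype(np.float32)); print(lo,len(q),np.round(c,4),round(r,4),q[:,2].max())
E
```

```text
t 21.18 pos [ 0.5239 -0.1114  0.2675] yaw 0.0017 zaxis [ 0.0063  0.0075 -1.    ] F [-0.09  1.23 -0.03] M [0.058 0.022 0.037] op 0.6
floor 2581 slope [-0.002   0.0021] z at center 0.05437 at cone 0.05447 x -0.064 0.064 y -0.025 0.023
carrier 857 slope [-0.0006 -0.0047] z at center 0.04327 at cone 0.0433 x -0.058 0.058 y -0.049 0.049
rim 953 slope [-0.0042  0.0039] z at center 0.08508 at cone 0.08529 x -0.07 0.071 y -0.033 0.031
rim xmin -0.0698 y [-0.0328  0.0313]
0.078 51 [ 0.5785 -0.1774] 0.0144 0.08299356120966178
0.09 265 [ 0.582  -0.1793] 0.0101 0.09941837579283053
```

View pics/wrist16.png

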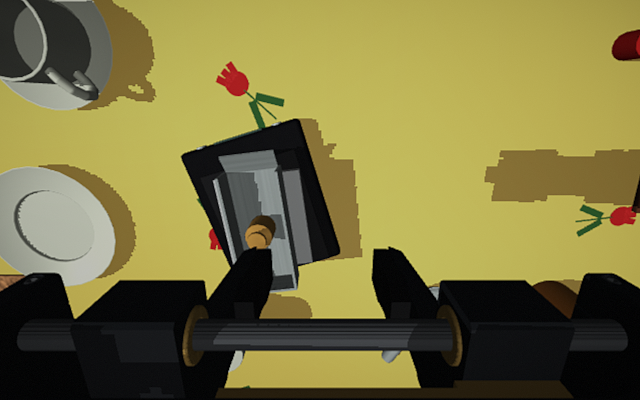

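```bash
python3 -c "
from h import *
print(finish_job()); st()"
```

```text
the job is handed in; nothing more can be done
None
the job is handed in; nothing more can be done
```

The tray is back on the scale, lip towards the display, with the large brass weight standing in its middle. I handed the job in at about 21 s of the 72 s; it gave no verdict.

- **Tray:** I held it on its seats and pressed gently, then let go. My highest estimate of the load on the scale was about 10 N, against the 20 N limit. The last depth check put the tray floor 11.1 mm above the carrier (11.5 mm when fully home) and the rim 41.8 mm above it (42.5 mm when home). The tray measured level to about 0.005 rad and within about 1 mm of the post.
- **Weight:** I took the brass one, not the red or turquoise look-alikes, and placed it with the jaws along the tray so they stayed clear of its walls. It stands within about 2 mm of the tray's centre, with its top at 99.4 mm (99.5 mm expected).
- **Disagreements:** While the tray was still held, its floor sloped about 8 mrad, putting the cone foot about 0.1 mm high and the rear feet about 0.5 mm low. A foot cannot sit below home, so I put this down to measuring error, and the slope fell to about 3 mrad on release. In the last picture, two of the depth fits (carrier slope, lower part of the weight) were noisy from few points.
- **Not checked:** I did not re-measure the other objects. No move went near them and no unexpected forces showed.

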